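# Close up the peg box and the sewing tin

### The job

Close up the mending things before the next wash: with the fingertips, push the drawer of the wooden peg box fully home and push the lid of the green sewing tin down until it is fully shut, in either order. Pinch and lift nothing, leave the box and the tin standing where they are with their contents inside, and do not disturb the roll of masking tape, the two thread spools (red and blue) and the dropper bottle that stand near them.

Things in the scene. Friction and masses are not known exactly. Their poses are not given: they have to be found in the camera images.
- peg_box: Wooden peg box, 110 deep (x) x 150 wide (y) x 62 high mm without its knob, about 0.9 kg, loose on the worktop. Origin: on its underside, 8 mm behind the middle of that depth (carcass from x = -47 to +63 mm). Its own -x is the front, where the drawer comes out; z up. May be turned by up to 0.4 rad. Box, tin and tape roll stand in a row from left to right, in any order.
- peg_box_drawer (a joint): Drawer of the peg box, in m: 0 = fully home, 0.055 = fully out along the box's -x. It starts 0.025 to 0.05 out. It slides with about 0.6 N of friction and stays where it is left. Its front panel is 136 mm wide and spans heights 7 to 55 mm; when home its face is 1 mm inside the edge of the carcass.
- drawer_knob (a point): Foremost point of the small brass knob (14 mm across, 17 mm proud) in the middle of the drawer front, at height 31 mm; moves with the drawer. Frame axes as the box's.
- sewing_tin: Green pressed-metal sewing tin, 93 deep (x) x 133 wide (y) x 55 high mm when shut, about 0.6 kg, loose on the worktop. Origin: centre of its underside; its own -x is the front (opening side), +x the hinge side; z up. May be turned by up to 0.4 rad.
- sewing_tin_lid (a joint): Lid of the sewing tin, in rad: 0 = shut flat, 1.57 = upright. It starts open at 0.7 to 1.3. The hinge is stiff (about 0.06 N m): the lid stays where it is left and must be pushed all the way. The lid is a slab 88 mm deep, 132 mm wide and 12 mm thick; when shut its top is 55 mm above the worktop.
- lid_hinge (a point): Middle of the lid's hinge line (along the tin's y), 45 mm behind the tin's centre at height 43 mm. Frame axes as the tin's.
- lid_front_edge (a point): Middle of the lid's front edge on its outer (top) face: with the lid shut it lies 89 mm in front of the hinge line and 12 mm above it; turns with the lid about the hinge. Its own z is the outward normal of the lid's top.
- peg_wood: Wooden clothes peg, 15 x 72 x 12 mm, lying loose in the drawer (belongs there). Origin: centre of its underside; long axis y.
- peg_green: Green clothes peg, 15 x 72 x 12 mm, lying loose in the drawer (belongs there). Origin: centre of its underside; long axis y.
- wax_pot: Small round wax pot, 62 mm across, 35 mm high, standing loose in the tin (belongs there; the lid shuts over it). Origin: centre of its underside.
- tape_roll: Roll of beige masking tape, 100 mm across, 25 mm high, lying flat and loose in line with the box and the tin: leave alone. Origin: centre of its underside.
- red_thread: Spool of red thread, 31 mm across, 43 mm high, standing loose behind the box, the tin and the tape roll: leave alone. Origin: centre of its underside.
- dropper: Brown dropper bottle, 33 mm across, 102 mm high, standing loose behind the box, the tin and the tape roll: leave alone. Origin: centre of its underside.
- blue_thread: Spool of blue thread, 31 mm across, 43 mm high, standing loose behind the box, the tin and the tape roll: leave alone. Origin: centre of its underside.
Things that resemble listed ones, but are neither listed nor needed, are in the scene too. Of the things that look like the wax_pot, take the one that is farthest from the robot's base at the start.

How it is judged:
At the end, for the whole second after the job is handed in: Drawer home within 3 mm, lid shut within 0.05 rad; box and tin flat, at rest, within 20 mm of where they stood; both pegs inside the peg box, the wax pot in the tin; tape roll, two spools and dropper bottle upright within 20 mm of where they were (value of joint peg_box_drawer below 0.003 m and value of joint sewing_tin_lid below 0.05 rad and distance of each of peg_box, sewing_tin, tape_roll, red_thread, dropper, blue_thread from where it was at the start of the episode below 0.02 m and angle between each of peg_box, sewing_tin's own z axis and vertical below 0.05 rad and x of each of peg_wood, peg_green in the frame of peg_box above -0.045 m and z of peg_wood in the frame of peg_box between 0.005 and 0.05 m and z of peg_green in the frame of peg_box between 0.005 and 0.05 m and horizontal distance between wax_pot and sewing_tin below 0.05 m and height (world z) of wax_pot below 0.02 m and angle between each of tape_roll, red_thread, dropper, blue_thread's own z axis and vertical below 0.2 rad and linear speed of each of peg_box, sewing_tin below 0.02 m/s); the robot touches nothing.
It fails at once if the peg box or the sewing tin is lifted or tipped (height (world z) of any of peg_box, sewing_tin above 0.015 m or angle between any of peg_box, sewing_tin's own z axis and vertical above 0.2 rad).
It fails at once if the peg box or the sewing tin is shoved along the worktop by more than 20 mm (distance of any of peg_box, sewing_tin from where it was at the start of the episode above 0.02 m).
It fails at once if a peg or the wax pot is lifted out (height (world z) of any of peg_wood, peg_green, wax_pot above 0.06 m).
It fails at once if the tape roll, a spool or the dropper bottle is moved by more than 20 mm or knocked over (distance of any of tape_roll, red_thread, dropper, blue_thread from where it was at the start of the episode above 0.02 m or angle between any of tape_roll, red_thread, dropper, blue_thread's own z axis and vertical above 0.4 rad).
It also fails if it takes over 48 s, if anything falls off the work surface, if the arm or the gripper's body presses on something with over 40 N, if the wrist force passes 120 N, or if a joint passes its speed limit or range.

### The arm

A 7-joint arm with a two-finger parallel gripper is mounted at the origin on a cart in front of the work surface, level with it; the furniture and walls round the work are solid. World frame = base frame: x ahead of the robot, y to its left, z up, the work surface at z = 0. Lengths are in m, angles in rad, forces in N, time in s.
With the tool pointing down it reaches from about 0.4 to 0.75 m from the base axis. Payload 19.5 kg.
Tool frame: the origin (TCP) lies between the finger pads; the fingertips stand 22 mm ahead of it and the grasp point (between the pads) lies 3 mm ahead of it; z points along the fingers, y is the line along which they close (so a half turn about z gives the same grasp; the last joint's range is limited). The gripper opens to 85 mm and grips with 20 to 120 N. Pads are 22 mm wide; open, the fingers measure 114 mm over their backs; the gripper's body (76 mm by 85 mm) begins 54 mm behind the grasp point. The pads swing forward as they close: fully open they stand 13 mm farther back than shut.
Start: joints at [1.17, 0.707, -0.028, 1.485, 0.022, 0.951, -0.075], TCP at [0.202, -0.538, 0.253] pointing down, gripper open.
Joint ranges: [-2.71, 2.71], [-0.32, 2.16], [-1.57, 1.52], [0, 2.45], [-1.46, 4.6], [0, 2.02], [-2.83, 2.83]. Speed limits (rad/s): [1.89, 1.89, 2.57, 2.57, 3.01, 3.01, 3.01].

### API

Orientations are given as a unit quaternion [x, y, z, w].
In Python, from rig import readout, cams, ticket gives the robot as it stands.
- The arm moves only by the tool apply_moves, never from a script. Its argument "steps" is a list of rows, each a list of 2 entries, a list of its own where there are three numbers: the shift along the tool's x, y, z in cm, then the turn about the tool's z in rad. In form: [[[x, y, z], roll], ...]. A call has exactly 8 rows; each row shifts and turns the commanded pose from where the row before left it, along the tool's axes as they then stand; what a row does not reach is not made up. A row lasts 1/10 s, in which the tool goes at most 50 mm and 8.59 degrees, less where a joint would pass 70% of its speed; a pose out of reach is approached as far as the arm can. A call with a gripper value outside its range is refused whole. "hand" is the finger opening in cm, from 0 to 8.54, set as the call begins (left out, the last holds). The fingers move at their own pace and stop on an object; "force" is the grip in N (left out, the last holds). Time passes only in rows, so rows that do not move let the fingers close, or fill a call up. It gives the time, the measured TCP pose, the force, the opening and the grip force at its end, in the units of the state.
- readout.sense(): the state, without advancing time (a new reading comes with each control period).
- cams.grab_frame(name): name is "scene" or "top" or "wrist"; returns a dict with "frame" (480x640x3 uint8, red, green, blue), "K" (3x3 intrinsics, pixels), "xyz" and "attitude" of the camera in the world. Camera axes: x right, y up, looking along -z (the intrinsics and any distortion apply to the point x, -y, -z); pixel columns grow to the right and rows downward; lengths in m; the calibration is good to about 2 mm. The wrist camera is an equidistant fisheye: a pixel r from the principal point sees the ray r / f radians off the axis. A picture is of the moment at which its call begins. There is no depth.
- ticket.hand_in(): hands the job in; it is judged then, once.
The state is a dict: "time_s": time; "joints": joint angles; "dq": joint speeds; "effort": joint torques, N m; "tool_pos": TCP position; "tool_rot": TCP orientation; "wrist_force": force on the tool from outside, world axes, zero at the start; "torque": the same for the moment, N m; "opening": finger opening in m; "finger_force": force on a finger pad.
Only numpy, scipy, OpenCV 4.12 (cv2) and the standard library are available. Lean on these libraries where they do the work, as an engineer would, in place of code of your own. Each camera call takes 0.05 s, during which the arm holds its last target. There are 200 camera calls.

## Working session

There is one attempt and no reset: what is moved stays moved. The work goes in short steps, Python scripts to look and compute and a tool call to move; the robot and the scene stay as the last step left them, time stands still between calls to the robot, and variables do not carry over. Pictures are saved under pics/ and viewed, at most 10 in all, crops included, and the job is handed in when it is done.

Besides the shell and the picture viewer there is one more tool, called after "Call:" as name(argument=value, ...), one argument or row to a line, values as JSON. apply_moves: Moves the arm, as the interface text tells. Its arguments: {"type":"object","properties":{"steps":{"type":"array","items":{"type":"array"}},"hand":{"type":"number"},"force":{"type":"number"}},"required":["steps"]}

```bash
mkdir -p pics
cat > h.py <<'E'
import numpy as np,cv2
from scipy.spatial.transform import Rotation as R
from rig import readout,cams,ticket
def ray(f,u,v):
    K=f["K"];d=np.array([(u-K[0][2])/K[0][0],-(v-K[1][2])/K[1][1],-1.])
    return R.from_quat(f["attitude"]).apply(d)
def onz(f,u,v,z):
    d=ray(f,u,v);p=np.array(f["xyz"]);return p+d*(z-p[2])/d[2]
def proj(f,P):
    c=R.from_quat(f["attitude"]).inv().apply(np.array(P)-f["xyz"]);K=f["K"]
    return K[0][0]*c[0]/-c[2]+K[0][2],K[1][1]*-c[1]/-c[2]+K[1][2]
E
python3 - <<'E'
from h import *
import pickle
for n in("scene","top"):
    f=cams.grab_frame(n);cv2.imwrite(f"pics/{n}0.png",f["frame"][...,::-1]);pickle.dump(dict(f),open(n+".pkl","wb"))
    print(n,f["xyz"],f["attitude"],f["K"],[k for k in f])
print(readout.sense())
E
```

```text
scene [-0.07563806 -0.54982693  0.55761476] [ 0.45634562 -0.20715261 -0.3510774   0.79093687] [[466.20274615   0.         330.11313334]
 [  0.         466.20274615 242.67639403]
 [  0.           0.           1.        ]] ['frame', 'K', 'xyz', 'attitude']
top [0.40597355 0.01840231 1.14538259] [-0.05287022  0.05351756  0.70854019 -0.70164907] [[444.46311127   0.         318.14683533]
 [  0.         444.46311127 235.41507038]
 [  0.           0.           1.        ]] ['frame', 'K', 'xyz', 'attitude']
{'time_s': 0.1, 'joints': array([ 1.17027283,  0.70700408, -0.02760486,  1.48491469,  0.02202394,
        0.95088909, -0.07551563]), 'dq': array([-5.86630084e-04, -1.30138670e-03, -3.16911598e-04, -1.55895581e-03,
        3.35580629e-04,  6.50705175e-04, -6.57752210e-06]), 'effort': array([ 3.36483143e-03, -8.84289837e+01,  1.23721763e+00, -2.36457682e+01,
        1.69991056e-02,  4.98110225e-03,  9.09988262e-05]), 'tool_pos': array([ 0.20184776, -0.53820049,  0.25290423]), 'tool_rot': array([ 9.83949836e-01,  1.78444702e-01, -1.07332368e-04, -4.43283407e-04]), 'wrist_force': array([ 0.4554019 , -0.1991394 , -0.71589634]), 'torque': array([-0.02968014,  0.07963249,  0.05809972]), 'finger_force': 0.0, 'opening': 0.08529143964812443}
```

View pics/top0.png

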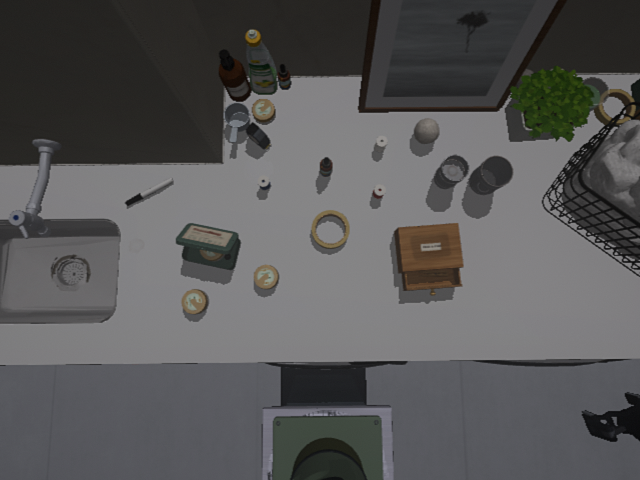

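View pics/scene0.png

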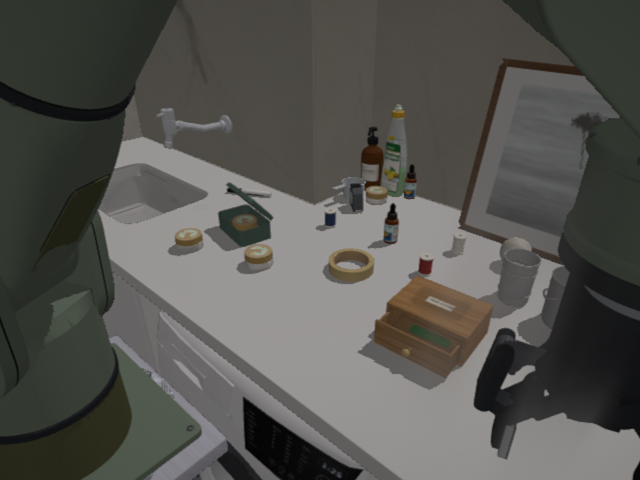

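The top view shows the tin at about (209,246), lid open toward the top of the picture, the tape at (329,229), and the box at (430,250) with its knob near (433,292). I'll enlarge the tin and box.

Run:
```python
from h import *
a=cv2.imread("pics/top0.png")
def up(x0,y0,w,h): return cv2.resize(a[y0:y0+h,x0:x0+w],None,fx=5,fy=5,interpolation=cv2.INTER_CUBIC)
b=np.hstack([up(170,215,80,90),up(388,215,80,90)])
b=cv2.convertScaleAbs(b,alpha=1.6)
for k in range(0,90,10):
    cv2.putText(b,str(215+k),(0,k*5+4),0,.35,(0,0,255),1);cv2.line(b,(25,k*5),(800,k*5),(0,0,255) if 0 else (120,120,255),1) if k%20==0 else 0
for k in range(0,80,10):
    cv2.putText(b,str(170+k),(k*5-8,445),0,.35,(0,0,255),1);cv2.putText(b,str(388+k),(400+k*5-8,445),0,.35,(0,0,255),1)
cv2.imwrite("pics/crop1.png",b)
```

```text
(no output)
```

View pics/crop1.png

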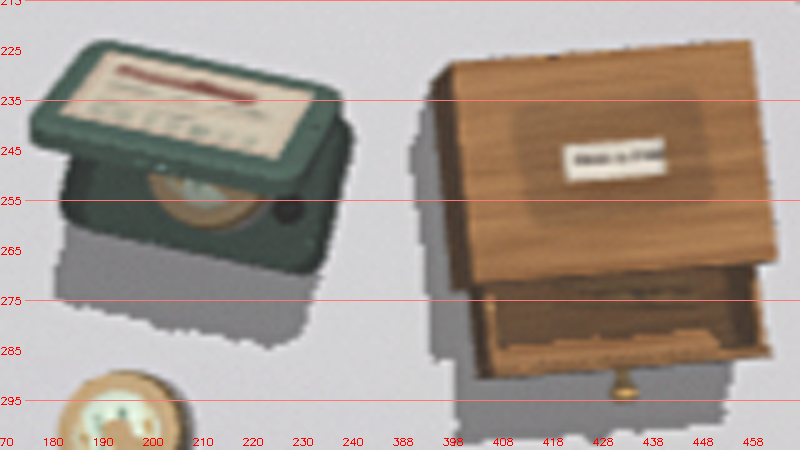

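Run:
```python
from h import *
import pickle
f=pickle.load(open("top.pkl","rb"));s=pickle.load(open("scene.pkl","rb"))
np.set_printoptions(precision=4,suppress=True)
B=[onz(f,*p,.062) for p in[(398.6,227.4),(458.2,223.2),(463.6,267),(402.6,271.6)]]
print(np.array(B)); e=B[0]-B[1]; g=B[1]-B[2]
print("w",np.linalg.norm(e),np.linalg.norm(B[3]-B[2]),"d",np.linalg.norm(g),np.linalg.norm(B[0]-B[3]),"yaw",np.arctan2(-e[0],e[1]),np.arctan2(-(B[3]-B[2])[0],(B[3]-B[2])[1]))
k=onz(f,432.4,294.6,.031);print("knob",k)
m=np.mean(B,0);print("mid",m)
for z in(0,.043):
  a=onz(f,182.4,259,z);b=onz(f,232,270,z);d=a-b;print("tin front",z,a,b,np.linalg.norm(d),np.arctan2(-d[0],d[1]))
for n in((177,240),(228,251),(190,223.4),(238,234)):
  print("lid", [onz(f,*n,z)[:2] for z in(.05,.09,.12)])
# scene crop of tin
a=cv2.imread("pics/scene0.png")
b=cv2.resize(a[170:260,205:285],None,fx=6,fy=6,interpolation=cv2.INTER_CUBIC);b=cv2.convertScaleAbs(b,alpha=1.6)
for k in range(0,90,10):cv2.putText(b,str(170+k),(0,k*6+4),0,.35,(0,0,255),1);cv2.putText(b,str(205+k),(k*6,535),0,.35,(0,0,255),1)
cv2.imwrite("pics/crop2.png",b)
```

```text
[[ 0.5885 -0.1825  0.062 ]
 [ 0.5976 -0.3304  0.062 ]
 [ 0.489  -0.3374  0.062 ]
 [ 0.4792 -0.1882  0.062 ]]
w 0.1482298255567555 0.14954015426597247 d 0.10881239861397783 0.10938617769889612 yaw 0.06145435372007417 0.06526276683704636
knob [ 0.4235 -0.266   0.031 ]
mid [ 0.5386 -0.2596  0.062 ]
tin front 0 [0.5215 0.3681 0.    ] [0.4918 0.2393 0.    ] 0.13215908649140704 -0.22659446923236531
tin front 0.043 [0.5172 0.3549 0.043 ] [0.4886 0.231  0.043 ] 0.12719756464547352 -0.2265944692323652
lid [array([0.5641, 0.3679]), array([0.5583, 0.3552]), array([0.554 , 0.3456])]
lid [array([0.5353, 0.2405]), array([0.5306, 0.2324]), array([0.527 , 0.2263])]
lid [array([0.6057, 0.337 ]), array([0.5984, 0.3254]), array([0.593 , 0.3166])]
lid [array([0.5777, 0.2164]), array([0.5714, 0.2092]), array([0.5667, 0.2038])]
```

View pics/crop2.png

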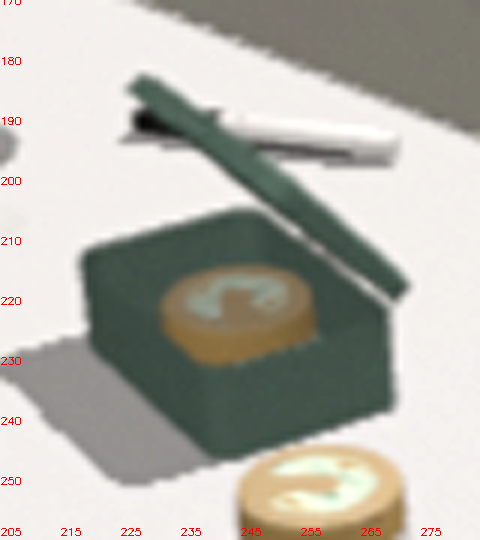

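The box yaws about 0.063, with the knob tip at (0.4235,-0.266) and the drawer about 44 mm out. The tin centre is at about (0.552,0.293), yawed -0.227, with the lid open about 0.8 rad. In the scene crop, the lid's free edge is near (228,183). I'll do the drawer first.

Call:
apply_moves(
  hand=0,
  steps=[
    [[0,0,0],0.148],
    [[0,0,0],0.148],
    [[2.5,-3.2,0],0],
    [[2.5,-3.2,0],0],
    [[2.5,-3.2,0],0],
    [[2.5,-3.2,0],0],
    [[2.5,-3.2,0],0],
    [[2.5,-3.2,0],0],
  ],
)

```text
time_s: 0.9
tool_pos: [0.3402, -0.3358, 0.2532]
tool_rot: [1.0, 0.031, -0.0, -0.0]
wrist_force: [0.5, -0.4, -0.0]
opening: -0.0002
finger_force: 0.0
```

Call:
apply_moves(
  steps=[
    [[2.4,-3.2,0],0],
    [[2.4,-3.2,0],0],
    [[0,0,3],0],
    [[0,0,3],0],
    [[0,0,3],0],
    [[0,0,3],0],
    [[0,0,0],0],
    [[0,0,0],0],
  ],
)

```text
time_s: 1.7
tool_pos: [0.3834, -0.2705, 0.1338]
tool_rot: [1.0, 0.031, -0.0, -0.0]
wrist_force: [0.3, 0.4, -0.1]
opening: 0.0
finger_force: 0.0
```

```bash
cat > to.py <<'E'
import sys
from h import *
s=readout.sense();r=R.from_quat(s["tool_rot"])
print("t",s["time_s"],"tcp",s["tool_pos"].round(4),"x",r.as_matrix()[:,0].round(3),"z",r.as_matrix()[:,2].round(3),"F",s["wrist_force"].round(2),"open",round(s["opening"],3))
if len(sys.argv)>3: print("tool cm",(r.inv().apply(np.array(sys.argv[1:4],float)-s["tool_pos"])*100).round(2))
E
python3 to.py 0.3836 -0.2685 0.04
```

```text
t 1.7 tcp [ 0.3834 -0.2705  0.1338] x [ 0.998  0.063 -0.001] z [-0.001  0.    -1.   ] F [ 0.31  0.42 -0.14] open 0.0
tool cm [ 0.04 -0.19  9.38]
```

Call:
apply_moves(
  steps=[
    [[0,-0.2,2.4],0],
    [[0,0,2.4],0],
    [[0,0,2.3],0],
    [[0,0,2.2],0],
    [[0.8,0,0],0],
    [[0.8,0,0],0],
    [[0.6,0,0],0],
    [[0.3,0,0],0],
  ],
)

```text
time_s: 2.5
tool_pos: [0.4097, -0.2669, 0.0415]
tool_rot: [0.999, 0.032, 0.001, 0.0]
wrist_force: [0.6, -0.0, -0.9]
opening: -0.0001
finger_force: 0.0
```

Call:
apply_moves(
  steps=[
    [[0.4,0,0],0],
    [[0.4,0,0],0],
    [[0.4,0,0],0],
    [[0.4,0,0],0],
    [[0.4,0,0],0],
    [[0.4,0,0],0],
    [[0.4,0,0],0],
    [[0.4,0,0],0],
  ],
)

```text
time_s: 3.3
tool_pos: [0.4405, -0.2648, 0.0403]
tool_rot: [1.0, 0.031, -0.0, -0.0]
wrist_force: [-0.3, 0.5, 0.6]
opening: -0.0
finger_force: 0.3
```

```bash
python3 to.py; python3 -c "
from h import *
f=cams.grab_frame('scene');a=f['frame'][...,::-1]
cv2.imwrite('pics/s1.png',cv2.resize(a[260:400,340:540],None,fx=4,fy=4))"
```

```text
t 3.3 tcp [ 0.4405 -0.2648  0.0403] x [ 0.998  0.063 -0.   ] z [-0.  0. -1.] F [-0.25  0.53  0.64] open -0.0
```

View pics/s1.png

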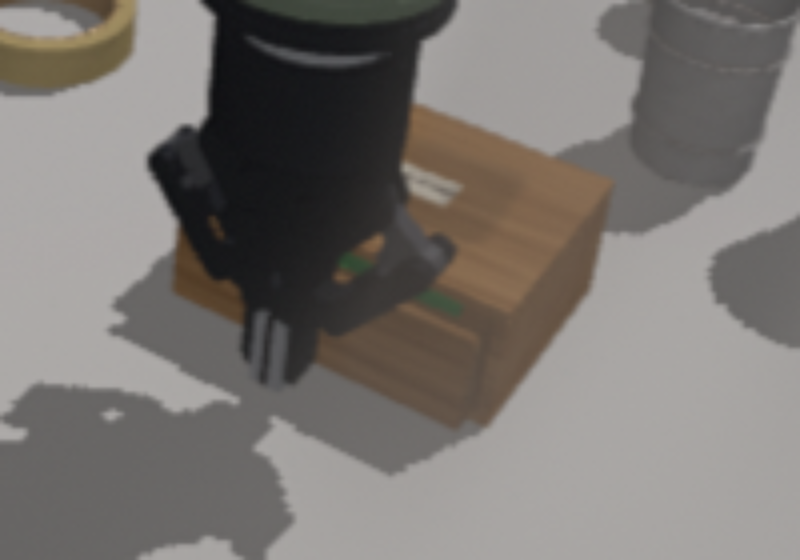

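The crop shows the closed fingertips on the knob at about (270,350) and the drawer front still slightly proud of the carcass. I'll push on in smaller steps.

Call:
apply_moves(
  steps=[
    [[0.3,0,0],0],
    [[0.3,0,0],0],
    [[0.2,0,0],0],
    [[0.2,0,0],0],
    [[0.2,0,0],0],
    [[0.1,0,0],0],
    [[0.1,0,0],0],
    [[0,0,0],0],
  ],
)

```text
time_s: 4.15
tool_pos: [0.4543, -0.264, 0.0403]
tool_rot: [1.0, 0.031, 0.0, -0.0]
wrist_force: [0.5, 0.5, -0.4]
opening: 0.0001
finger_force: 0.0
```

Call:
apply_moves(
  steps=[
    [[0.1,0,0],0],
    [[0,0,0],0],
    [[0.1,0,0],0],
    [[0,0,0],0],
    [[0.1,0,0],0],
    [[0,0,0],0],
    [[0,0,0],0],
    [[0,0,0],0],
  ],
)

```text
time_s: 4.95
tool_pos: [0.4572, -0.2638, 0.0403]
tool_rot: [1.0, 0.031, 0.0, -0.0]
wrist_force: [0.1, 0.0, 0.4]
opening: -0.0
finger_force: 0.0
```

Call:
apply_moves(
  steps=[
    [[0.1,0,0],0],
    [[0,0,0],0],
    [[0.1,0,0],0],
    [[0,0,0],0],
    [[0,0,0],0],
    [[0,0,0],0],
    [[0,0,0],0],
    [[0,0,0],0],
  ],
)

```text
time_s: 5.75
tool_pos: [0.4587, -0.2637, 0.0402]
tool_rot: [1.0, 0.031, -0.0, -0.0]
wrist_force: [-5.2, -0.6, 2.4]
opening: -0.0003
finger_force: 2.6
```

```bash
python3 to.py; python3 -c "
from h import *
f=cams.grab_frame('scene');a=f['frame'][...,::-1]
cv2.imwrite('pics/s2.png',cv2.resize(a[260:400,340:540],None,fx=4,fy=4))"
```

```text
t 5.75 tcp [ 0.4587 -0.2637  0.0402] x [ 0.998  0.062 -0.001] z [-0.001  0.    -1.   ] F [-5.16 -0.62  2.4 ] open -0.0
```

View pics/s2.png

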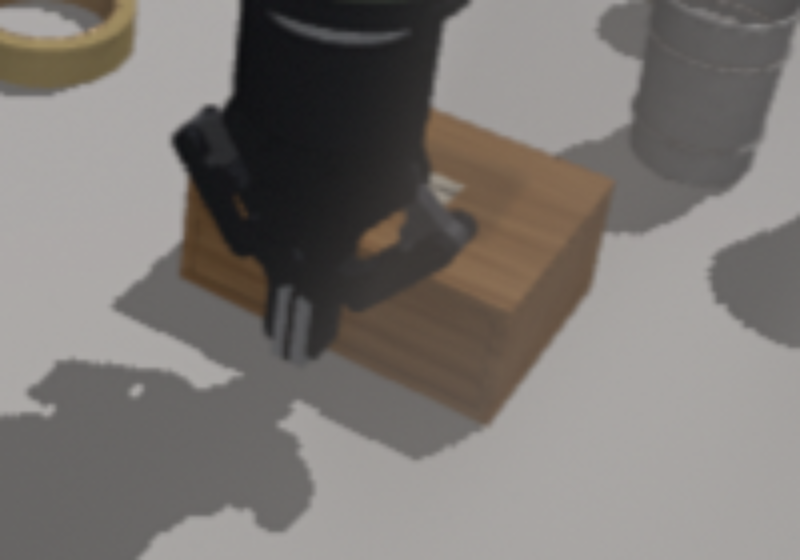

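The drawer is home: the picture shows its front flush with the carcass, and the force rose to 5 N at the predicted spot. Next I back off, lift and go over the lid.

Call:
apply_moves(
  steps=[
    [[-1,0,0],0],
    [[-2,0,0],0],
    [[-2,0,0],0],
    [[0,0,-4],0],
    [[0,0,-4],0],
    [[0,0,-4],0],
    [[0,0,-4],0],
    [[0,0,-3],0],
  ],
)

```text
time_s: 6.6
tool_pos: [0.4091, -0.267, 0.2326]
tool_rot: [1.0, 0.031, 0.001, 0.001]
wrist_force: [-0.3, 0.6, -1.2]
opening: 0.0001
finger_force: 0.0
```

Call:
apply_moves(
  steps=[
    [[1,-4,0],0],
    [[1,-4,0],0],
    [[1,-4,0],0],
    [[1,-4,0],0],
    [[1,-4,0],0],
    [[1,-4,0],0],
    [[1,-4,0],0],
    [[1,-4,0],0],
  ],
)

```text
time_s: 7.4
tool_pos: [0.4689, 0.0591, 0.2303]
tool_rot: [1.0, 0.031, 0.0, -0.0]
wrist_force: [0.1, -0.6, 0.4]
opening: 0.0003
finger_force: 0.0
```

```bash
python3 to.py 0.552 0.293 0.2
```

```text
t 7.4 tcp [0.4689 0.0591 0.2303] x [0.998 0.063 0.001] z [ 0.001  0.    -1.   ] F [ 0.1  -0.63  0.43] open 0.0
tool cm [  9.76 -22.82   3.05]
```

Call:
apply_moves(
  steps=[
    [[1.6,-3.8,0],0],
    [[1.6,-3.8,0],0],
    [[1.6,-3.8,0],0],
    [[1.6,-3.8,0],0],
    [[1.6,-3.8,0],0],
    [[1.7,-3.8,0],0],
    [[0,0,0],0.145],
    [[0,0,0],0.145],
  ],
)

```text
time_s: 8.2
tool_pos: [0.5515, 0.2917, 0.2297]
tool_rot: [0.993, -0.116, -0.0, -0.0]
wrist_force: [-0.3, -0.6, 0.4]
opening: 0.0
finger_force: 0.0
```

```bash
python3 to.py 0.552 0.293 0.14; python3 -c "
from h import *
f=cams.grab_frame('scene');a=f['frame'][...,::-1]
cv2.imwrite('pics/s3.png',cv2.resize(a[110:270,180:380],None,fx=3.7,fy=3.7))"
```

```text
t 8.2 tcp [0.5515 0.2917 0.2297] x [ 0.973 -0.23  -0.   ] z [-0.  0. -1.] F [-0.29 -0.56  0.4 ] open 0.0
tool cm [ 0.02 -0.14  8.97]
```

View pics/s3.png

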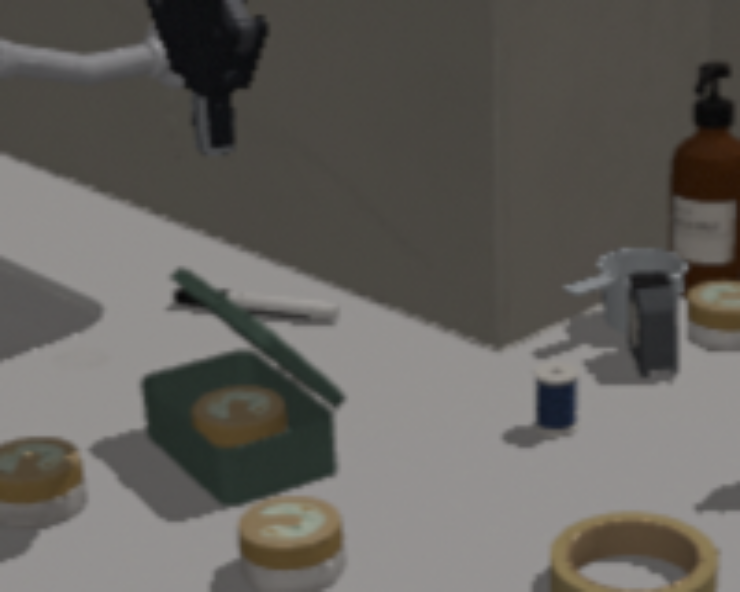

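The fingertips at about (215,140) hang over the open lid. I'll press down 6 mm further back, easing forward as the lid drops.

Call:
apply_moves(
  steps=[
    [[0.6,-0.1,2],0],
    [[0,0,2],0],
    [[0,0,2],0],
    [[0,0,1.5],0],
    [[0,0,1],0],
    [[0,0,0.6],0],
    [[0,0,0.6],0],
    [[0,0,0.6],0],
  ],
)

```text
time_s: 9.05
tool_pos: [0.5579, 0.2909, 0.1275]
tool_rot: [0.994, -0.113, 0.0, -0.0]
wrist_force: [0.9, -0.4, 1.5]
opening: -0.0001
finger_force: 0.5
```

Call:
apply_moves(
  steps=[
    [[-0.3,0,0.5],0],
    [[-0.3,0,0.5],0],
    [[-0.3,0,0.5],0],
    [[-0.3,0,0.5],0],
    [[-0.3,0,0.4],0],
    [[-0.3,0,0.4],0],
    [[0,0,0],0],
    [[0,0,0],0],
  ],
)

```text
time_s: 9.85
tool_pos: [0.54, 0.2949, 0.0993]
tool_rot: [0.994, -0.113, -0.0, 0.0]
wrist_force: [-0.4, 0.7, -0.1]
opening: -0.0003
finger_force: 0.0
```

```bash
python3 to.py 0.54 0.296 0.077
```

```text
t 9.85 tcp [0.54   0.2949 0.0993] x [ 0.974 -0.225 -0.   ] z [-0.  0. -1.] F [-0.4   0.65 -0.07] open -0.0
tool cm [-0.03 -0.11  2.23]
```

Call:
apply_moves(
  steps=[
    [[-0.2,0,0.4],0],
    [[-0.2,0,0.4],0],
    [[-0.2,0,0.4],0],
    [[-0.2,0,0.3],0],
    [[0,0,0.3],0],
    [[0,0,0.2],0],
    [[0,0,0.1],0],
    [[0,0,0],0],
  ],
)

```text
time_s: 10.65
tool_pos: [0.5323, 0.2967, 0.0782]
tool_rot: [0.994, -0.113, -0.0, -0.0]
wrist_force: [0.1, -0.7, -0.6]
opening: -0.0002
finger_force: 0.0
```

Call:
apply_moves(
  steps=[
    [[0,0,0.1],0],
    [[0,0,0],0],
    [[0,0,0.1],0],
    [[0,0,0],0],
    [[0,0,0],0],
    [[0,0,0],0],
    [[0,0,0],0],
    [[0,0,0],0],
  ],
)

```text
time_s: 11.45
tool_pos: [0.5324, 0.2967, 0.0769]
tool_rot: [0.994, -0.113, 0.0, -0.0]
wrist_force: [-2.7, -2.2, 9.9]
opening: 0.0
finger_force: 5.4
```

```bash
python3 to.py
```

```text
t 11.45 tcp [0.5324 0.2967 0.0769] x [ 0.974 -0.225  0.   ] z [ 0.  0. -1.] F [-2.69 -2.17  9.92] open 0.0
```

The lid is shut: the tip is at 55 mm with 10 N of resistance. Now I lift clear and check.

Call:
apply_moves(
  steps=[
    [[0,0,-1],0],
    [[0,0,-3],0],
    [[0,0,-4],0],
    [[0,0,-4],0],
    [[-1,4,-2],0],
    [[-1,4,0],0],
    [[-1,4,0],0],
    [[-1,4,0],0],
  ],
)

```text
time_s: 12.25
tool_pos: [0.4563, 0.1485, 0.2171]
tool_rot: [0.994, -0.113, 0.0, -0.0]
wrist_force: [1.5, -0.7, 0.2]
opening: 0.0004
finger_force: 0.0
```

Call:
apply_moves(
  steps=[
    [[-1.5,3.5,0],0],
    [[-1.5,3.5,0],0],
    [[0,0,0],0],
    [[0,0,0],0],
    [[0,0,0],0],
    [[0,0,0],0],
    [[0,0,0],0],
    [[0,0,0],0],
  ],
)

```text
time_s: 13.05
tool_pos: [0.4123, 0.0886, 0.2162]
tool_rot: [0.994, -0.113, -0.0, 0.0]
wrist_force: [-0.4, -0.0, -0.2]
opening: -0.0
finger_force: 0.0
```

```bash
python3 -c "
from h import *
t=cams.grab_frame('top')['frame'][...,::-1];s=cams.grab_frame('scene')['frame'][...,::-1]
a=cv2.resize(t[130:310,160:480],(800,450)) 
cv2.imwrite('pics/t4.png',a);cv2.imwrite('pics/s4.png',cv2.resize(s[160:400,160:520],(800,533)))"
```

```text
(no output)
```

View pics/t4.png

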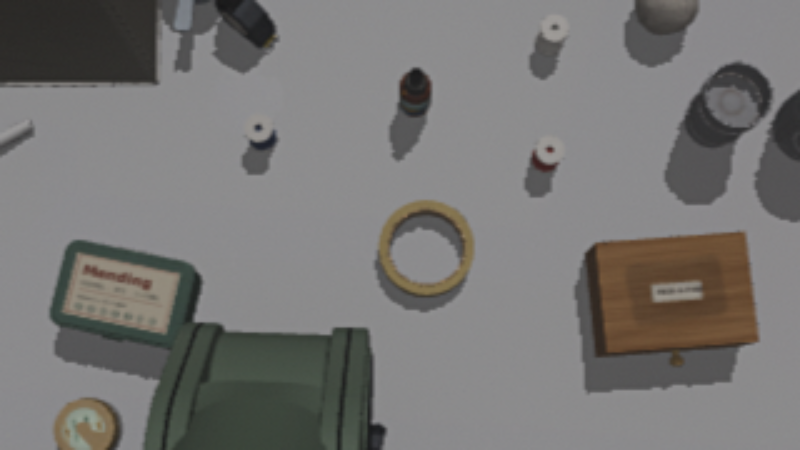

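View pics/s4.png

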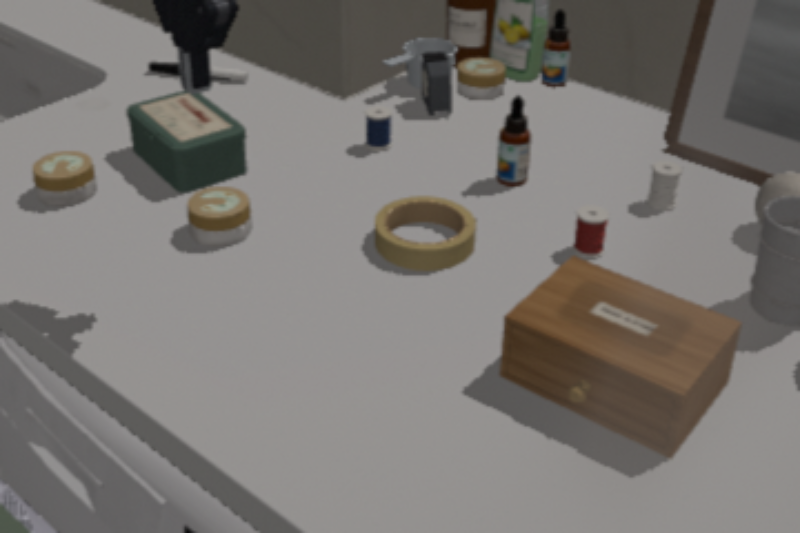

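Top view: the tin is shut at about (125,290) and the drawer is flush at (675,295), with tape, spools and dropper standing where they were. The scene view agrees, with both closed and nothing touching the robot.

```bash
python3 -c "
from h import *
print(ticket.hand_in())"
```

```text
the job is handed in; nothing more can be done
None
```

The drawer is fully home, the tin lid is shut and the job is handed in (no verdict returned); in the final pictures nothing had visibly moved, and I took the pot in the tin as `wax_pot`, though a similar one stands farther back by the bottles.

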